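# Open the clamped culture jar and set its lid in the tray

### The arm

A 6-joint arm with a two-finger parallel gripper is mounted at the origin on a cart in front of the work surface, level with it; the furniture and walls round the work are solid. World frame = base frame: x ahead of the robot, y to its left, z up, the work surface at z = 0. Lengths are in m, angles in rad, forces in N, time in s.
With the tool pointing down it reaches from about 0.35 to 0.775 m from the base axis. Payload 5.5 kg.
Tool frame: the origin (TCP) lies where the fingers leave the gripper's body, on its centre line; the fingertips stand 73 mm ahead of it and the grasp point (between the pads) lies 54 mm ahead of it; z points along the fingers, y is the direction in which the jaws open and shut (so a half turn about z gives the same grasp; the last joint's range is limited). The gripper opens to 85 mm and grips with 20 to 120 N. Pads are 22 mm wide; open, the fingers measure 114 mm over their backs; the gripper's body (76 mm by 85 mm) begins 54 mm behind the grasp point. The pads swing forward as they close: fully open they stand 13 mm farther back than shut.
Start: joints at [-1.409, 0.313, 0.046, 1.304, 0, 1.431], TCP at [0.171, -0.549, 0.304] pointing down, gripper open.
Joint ranges: [-2.76, 2.76], [-0.86, 1.69], [-1.03, 1.26], [-2.2, 2.34], [-1.47, 1.5], [-3.14, 3.14]. Speed limits (rad/s): [2.57, 2.57, 3.14, 3.14, 3.14, 3.14].

### API

Orientations are given as a unit quaternion [w, x, y, z].
In Python, from workcell import env, read_camera, job, cut_out gives the robot as it stands.
- The arm moves only by the tool servo_tool, never from a script. Its argument "deltas" is a list of rows, each an object of numbers: "dx", "dy", "dz": the shift along the world's x, y, z in mm; "rx", "ry", "rz": the turn, a rotation vector about the world's x, y, z in rad; "fingers": the closure, from -1 (fully open) to 1 (shut). A call has 1 to 8 rows; each row shifts and turns the commanded pose from where the row before left it; what a row does not reach is not made up. A row lasts 1/10 s, in which the tool goes at most 50 mm and 8.59 degrees, less where a joint would pass 70% of its speed; a pose out of reach is approached as far as the arm can. A call is refused whole if a number of a shift passes 50 or a number of a turn 0.15, either way. A call with a gripper value outside its range is refused whole. The fingers move at their own pace and stop on an object; "newtons" is the grip in N (left out, the last holds). Time passes only in rows, so rows that do not move let the fingers close. It gives the time, the measured TCP pose, the force and the opening at its end, in the units of the state.
- env.get_state(): the state, without advancing time (a new reading comes with each control period).
- read_camera(name): name is "scene" or "top" or "wrist"; returns a dict with "img" (420x560x3 uint8, red, green, blue), "intrinsics" (3x3 intrinsics, pixels), "k1" (the pictures are not rectified: a ray, as slopes to the right and down, at radius r is drawn at 1 + k1 r^2 times it, then the intrinsics apply), "extrinsics" (4x4, takes a point from camera to world coordinates); the wrist camera has in their place "hand_eye" (4x4, takes a point from camera to tool coordinates, whose origin is the TCP and whose axes are the flange's). Camera axes: x right, y down, z forward; pixel columns grow to the right and rows downward; lengths in m; the calibration is good to about 2 mm. A picture is of the moment at which its call begins: read the wrist's pose just before it. There is no depth.
- job.hand_in(): hands the job in, once; it reports no verdict.
Trained networks look in the newest picture that a camera, given by its name, has taken for a name from the list of things; names that differ only in an ending like _2 or _b are one class to them, and where a whole thing is asked for, a point or a joint stands for the part that bears it (a point fixed in the world has none). Each returns a list of dicts, best first, with "confidence" (0 to 1); they miss things now and then, are a little off and sometimes report something else, mostly with a low value. They report only what shows in the picture. A call takes as long as a camera call. They do not tell look-alikes from the thing itself.
- cut_out(target, camera): "region" (420x560 bool, what is visible of it) and "extent" ([left, top, right, bottom] in pixels, round what is visible of it).
The state is a dict: "clock": time; "joint_pos": joint angles; "qvel": joint speeds; "tau": joint torques, N m; "tcp_pos": TCP position; "orientation": TCP orientation; "wrist_force": force on the tool from outside, world axes, zero at the start; "ft_torque": the same for the moment, N m; "finger_gap": finger opening in m.
Only numpy, scipy, OpenCV 4.12 (cv2) and the standard library are available. Lean on these libraries where they do the work, as an engineer would, in place of code of your own. Each camera call takes 0.05 s, during which the arm holds its last target. There are 200 camera calls.

### The job

Open the culture jar so that the dishes can be taken out: unscrew the black knob (anticlockwise), letting your grip rise with it so that its grey skirt is not jammed against the fingers, until the clamp's foot has come right out of the socket in the lid, and swing the clamp back, away from the lid, past its balance point until it lies back against its stop by itself. Then lift the lid off and lay it flat, right way up, inside the steel tray. Do not force the clamp's foot against the lid, do not tip the lid over, and leave the things round about where they are.

Things in the scene. Friction and masses are not known exactly. Their poses are not given: they have to be found in the camera images.
- jar: clear round culture jar with metal rim, bolted to the bench by a 128 mm wide flange; outside diameter 92 mm (rim 104 mm), rim top 100 mm above the bench. Origin: centre of its underside on the bench; z up; its +x points to the side to which the clamp swings open, its y axis is parallel to the clamp's hinge axis. The clamp's two legs stand 62 mm either side of the axis in y
- clamp_pivot (a point): mid-point of the clamp's hinge axis (between the legs, inside the jar), 24 mm to +x of the jar's axis and 60 mm above the bench; axes as the jar's. With the clamp closed, its steel crosshead bar under the knob runs along the jar's y, 22 mm wide, its top 164 mm above the bench (brass nut at its middle to 168 mm)
- clamp (a joint): angle of the steel stirrup clamp about its hinge axis, rad: 0 = upright and closed, knob over the lid; grows as it swings back towards the jar's +x; stop at 1.55. Stiff pivot (0.04 N m friction). Closed it leans by its weight onto its front stop; its balance point is at about 0.25 rad, and let go past about 0.45 rad it falls back by its own weight (0.43 kg with knob) onto its back stop and stays
- knob_grip (a point): the place to grip the round knurled black knob, on the screw's axis: 9 mm below the knob's top, 22 mm above its skirt; knob diameter 42 mm, grip band 31 mm high, clear of the skirt the fingers may reach at most 22 mm below this point. With the screw down this point lies 203 mm above the bench. z axis is the screw axis, pointing up out of the clamp
- skirt: the knob's grey skirt with white marks, a 54 mm wide, 3 mm thick disc at the knob's foot that turns and rises with it: fingers that grip the knob stand just above it and are jammed by it if they do not rise with the screw. Origin: centre of its underside, 10 mm above the clamp's brass nut when the screw is down
- knob (a joint): turn of the knob, rad: 0 = foot seated on the socket floor, positive = anticlockwise seen from above = unscrewing; stop at 6.28. The screw is quick-acting: knob and stem rise 18 mm a turn (2.86 mm per rad). Turning takes about 0.06 N m. It starts somewhere between 0 and 0.9
- stem (a joint): height of the screw (stem, foot and knob together) above its seated position along the screw's axis, m, 0 to 0.018. The foot (14 mm across) stands in a 12 mm deep, 21 mm wide socket in the lid, so it is out of the socket above 0.012
- lid: loose round metal lid, 104 mm diameter, 180 g, with a rubber-faced spigot of 77 mm diameter below that hangs 6 mm into the jar's mouth; origin: centre of the spigot's underside (94 mm above the bench on the jar); z up through the top; flat rim is from 6 to 14 mm above the origin
- lid_boss (a point): centre of the lid's round steel boss with the socket, the place to grip the lid: 32 mm diameter, 18 mm high, this point half-way up it, 9 mm above the lid's flat top and 23 mm above the lid's origin
- tray: shallow steel tray, fixed to the bench, 190 mm (its x) by 160 mm (its y) outside, 16 mm high, walls 2.5 mm and floor 2.5 mm thick; origin: centre of its underside. It stands left or right of the jar
- tip_rack: bystander: blue box with yellow pipette tips, 90 x 118 x 62 mm, origin under its centre, on the other side of the jar
- dish_purple: bystander: purple petri dish, 93 mm diameter, 16 mm high, origin under its centre
- tape: bystander: roll of green tape, 63 mm diameter, 19 mm high, origin under its centre
Not all that is in view belongs to the job. Of the things shaped like the lid, the metal one is meant.

How it is judged:
By the outcome, as a careful person would: the job done as asked, in the order asked, and still so for the second after the job is handed in, with the robot touching nothing.
It also fails if it takes over 69 s, if anything falls off the work surface, if the arm or the gripper's body presses on something with over 40 N, if the wrist force passes 120 N, or if a joint passes its speed limit or range.

## Working session

There is one attempt and no reset: what is moved stays moved. The work goes in short steps, Python scripts to look and compute and a tool call to move; the robot and the scene stay as the last step left them, time stands still between calls to the robot, and variables do not carry over. Pictures are saved under pics/ and viewed, about 8 in all and at most 12, crops included, and the job is handed in when it is done.

Besides the shell and the picture viewer there is one more tool, called after "Call:" in YAML: its name, and indented under it one key for each argument. servo_tool: Moves the arm, as the interface text tells. Its arguments: {"type":"object","properties":{"deltas":{"type":"array"},"newtons":{"type":"number"}},"required":["deltas"]}

```bash
mkdir -p pics; ls; cat > h.py <<'E'
import numpy as np, cv2
from workcell import env, read_camera, job, cut_out
from scipy.spatial.transform import Rotation as R
def T_tool():
    s=env.get_state(); T=np.eye(4); q=s['orientation']
    T[:3,:3]=R.from_quat([q[1],q[2],q[3],q[0]]).as_matrix(); T[:3,3]=s['tcp_pos']; return T
def cam(name):
    T=T_tool(); c=read_camera(name)
    c['E']=np.array(c['extrinsics']) if 'extrinsics' in c else T@np.array(c['hand_eye'])
    c['K']=np.array(c['intrinsics']); return c
def ray(c,u,v):
    K=c['K']; d=np.array([(u-K[0,2])/K[0,0],(v-K[1,2])/K[1,1]]); x=d.copy()
    for _ in range(20): x=d/(1+c['k1']*(x@x))
    return c['E'][:3,3], c['E'][:3,:3]@np.array([x[0],x[1],1])
def onz(c,u,v,z):
    o,d=ray(c,u,v); return o+d*(z-o[2])/d[2]
def proj(c,P):
    P=np.atleast_2d(P); p=(P-c['E'][:3,3])@c['E'][:3,:3]; x=p[:,:2]/p[:,2:]
    r2=(x**2).sum(1,keepdims=True); x=x*(1+c['k1']*r2); K=c['K']
    return np.c_[x[:,0]*K[0,0]+K[0,2],x[:,1]*K[1,1]+K[1,2]]
def tri(a,b):
    A=np.zeros((3,3));y=np.zeros(3)
    for o,d in (a,b):
        d=d/np.linalg.norm(d);M=np.eye(3)-np.outer(d,d);A+=M;y+=M@o
    return np.linalg.solve(A,y)
def save(c,n): cv2.imwrite('pics/'+n,cv2.cvtColor(c['img'],cv2.COLOR_RGB2BGR))
def find(t,c):
    r=cut_out(t,c); return [(round(x['confidence'],2),[int(k) for k in x['extent']],[round(float(k),1) for k in np.argwhere(x['region']).mean(0)[::-1]],int(x['region'].sum())) for x in r[:3]]
E
cat > a.py <<'E'
from h import *
a=cam('top');b=cam('scene');save(a,'top.png');save(b,'scene.png')
cv2.imwrite('pics/both.png',np.vstack([cv2.resize(x['img'][:,:,::-1],(400,300)) for x in (a,b)]))
for n,c in(('top',a),('scene',b)):
    print(n,c['E'][:3,3].round(3),c['E'][:3,2].round(2))
    for t in ['jar','knob_grip','skirt','clamp','lid','lid_boss','tray','tip_rack','dish_purple','tape']: print(t,find(t,n))
print(env.get_state())
E
python3 a.py
```

```text
pics
top [ 0.264 -0.013  1.599] [ 0.2  -0.   -0.98]
jar [(0.89, [270, 215, 305, 245], [287.7, 230.4], 526)]
knob_grip [(0.74, [281, 214, 294, 231], [286.8, 223.0], 171)]
skirt []
clamp [(0.87, [270, 211, 305, 228], [286.9, 223.2], 340), (0.35, [279, 218, 291, 229], [286.4, 222.7], 153)]
lid [(0.85, [197, 183, 223, 209], [211.2, 195.3], 484), (0.77, [237, 225, 261, 249], [248.5, 236.8], 530), (0.7, [272, 155, 301, 181], [283.6, 168.4], 478)]
lid_boss [(0.95, [236, 221, 259, 248], [248.7, 236.9], 534), (0.85, [274, 214, 299, 239], [286.6, 229.4], 311), (0.79, [199, 182, 223, 210], [211.6, 195.7], 532)]
tray [(0.57, [328, 202, 372, 255], [349.5, 223.3], 1946)]
tip_rack [(0.74, [278, 218, 294, 228], [286.7, 222.6], 182), (0.72, [191, 221, 220, 249], [206.3, 233.9], 683)]
dish_purple [(0.75, [152, 250, 175, 275], [161.0, 264.3], 416)]
tape [(0.54, [393, 251, 406, 264], [396.7, 259.5], 145)]
scene [-0.485  1.211  1.461] [ 0.5  -0.59 -0.63]
jar [(0.98, [289, 202, 317, 256], [300.7, 231.5], 956)]
knob_grip [(0.47, [293, 196, 309, 211], [302.2, 205.9], 162)]
skirt [(0.23, [225, 329, 251, 349]
[... 723 characters left out ...]
[303.5, 225.5], 273)]
{'clock': 1.1, 'joint_pos': array([-1.40861477e+00,  3.13201100e-01,  4.60971532e-02,  1.30357794e+00,
        2.90624934e-05,  1.43118121e+00]), 'qvel': array([-0.00032513, -0.00043389,  0.00168154,  0.00036306, -0.00062677,
       -0.00023045]), 'tau': array([-8.11340342e-04, -4.80484593e+01,  2.98814768e+01,  5.54915659e-04,
       -2.33013361e-04, -5.86016995e-06]), 'tcp_pos': array([ 0.17090647, -0.54905728,  0.30392139]), 'orientation': array([5.70534523e-05, 9.88636431e-01, 1.50326321e-01, 1.51759456e-05]), 'wrist_force': array([ 0.41418868, -0.4028937 , -1.12404329]), 'ft_torque': array([-0.0208824 ,  0.00091941,  0.01216594]), 'finger_gap': 0.08546100022662334}
```

```bash
python3 - <<'E'
import cv2,numpy as np
a=cv2.imread('pics/top.png')[140:290,140:420];b=cv2.imread('pics/scene.png')[170:360,190:390]
a=cv2.resize(a,None,fx=2.0,fy=2.0,interpolation=3)
cv2.imwrite('pics/c1.png',cv2.resize(cv2.imread('pics/top.png')[140:290,145:415],None,fx=2.9,fy=2.9,interpolation=2))
cv2.imwrite('pics/c2.png',cv2.resize(b,(630,600),interpolation=2))
E
cat > b.py <<'E'
from h import *
E
python3 - <<'E'
import cv2
E
```

```text
(no output)
```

View pics/c1.png

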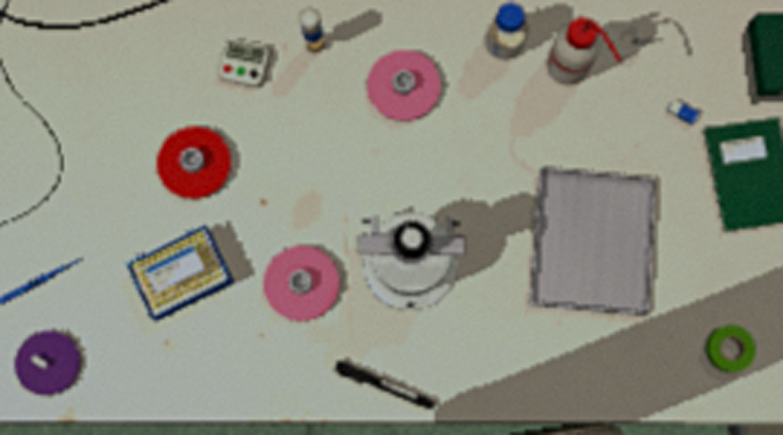

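View pics/c2.png

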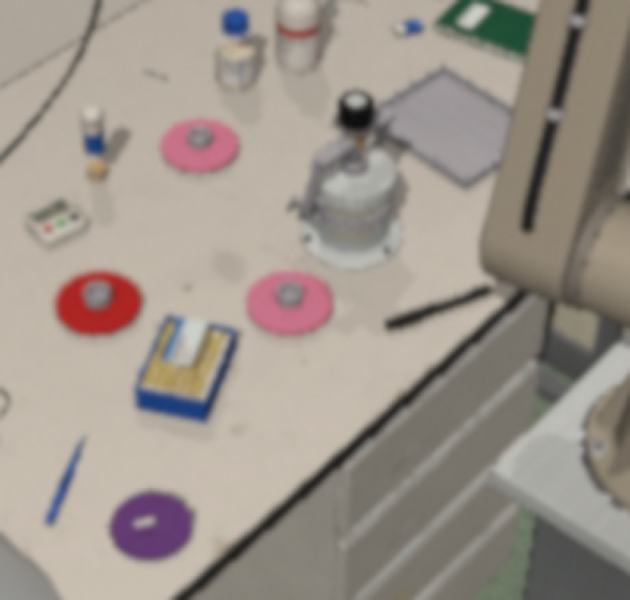

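```bash
cat > b.py <<'E'
from h import *
a=cam('top');b=cam('scene')
f=lambda c,u,v:ray(c,u,v)
# knob top: top crop (411,238), scene crop (356,100)
print('knob',tri(f(a,145+411/2.9,140+238/2.9),f(b,190+356/3.15,170+105/3.158)).round(3))
print('tray',[onz(a,145+u/2.9,140+v/2.9,.016).round(3) for u,v in((543,168),(657,177),(652,313),(532,304))])
print('jar flange',[onz(a,145+u/2.9,140+v/2.9,.0).round(3) for u,v in((411,310),(362,270),(460,270))])
print('bar ends',[onz(a,145+u/2.9,140+v/2.9,.164).round(3) for u,v in((358,244),(465,244))])
for n,u,v,z in(('rack',180,270,.06),('pinknear',303,282,.02),('pinkfar',405,85,.02),('white bottle',508,25,.05),('tape',731,350,.02),('pen',435,403,0),('pen',340,368,0)): print(n,onz(a,145+u/2.9,140+v/2.9,z).round(3))
c=cam('wrist'); print(np.array(c['hand_eye']).round(3),c['K'].round(1),c['k1'])
E
python3 b.py
```

```text
knob [ 0.503 -0.026  0.203]
tray [array([ 0.635, -0.21 ,  0.016]), array([ 0.623, -0.368,  0.016]), array([ 0.434, -0.353,  0.016]), array([ 0.446, -0.191,  0.016])]
jar flange [array([ 0.439, -0.028,  0.   ]), array([0.494, 0.039, 0.   ]), array([ 0.495, -0.095,  0.   ])]
bar ends [array([0.503, 0.039, 0.164]), array([ 0.503, -0.093,  0.164])]
rack [0.485 0.278 0.06 ]
pinknear [0.475 0.118 0.02 ]
pinkfar [ 0.753 -0.019  0.02 ]
white bottle [ 0.831 -0.162  0.05 ]
tape [ 0.385 -0.456  0.02 ]
pen [ 0.315 -0.06   0.   ]
pen [0.361 0.068 0.   ]
[[-0.001 -0.955 -0.297  0.075]
 [ 1.    -0.001 -0.001  0.001]
 [ 0.001 -0.297  0.955 -0.07 ]
 [ 0.     0.     0.     1.   ]] [[323.2   0.  278. ]
 [  0.  323.2 210.5]
 [  0.    0.    1. ]] -0.05619242814703482
```

Call:
servo_tool:
  deltas:
    - {"dx": 10, "dy": 20, "dz": 12, "fingers": -1}
    - {"dx": 26, "dy": 42, "dz": 10}
    - {"dx": 26, "dy": 42, "dz": 10}
    - {"dx": 26, "dy": 42, "dz": 10}
    - {"dx": 26, "dy": 42, "dz": 10}
    - {"dx": 26, "dy": 42, "dz": 10}
    - {"dx": 26, "dy": 42, "dz": 10}
    - {"dx": 26, "dy": 42, "dz": 4}
  newtons: 40

```text
invalid input at $.deltas[0]: expected keys dx, dy, dz, rx, ry, rz, fingers
```

Call:
servo_tool:
  deltas:
    - {"dx": 28, "dy": 42}
    - {"dx": 28, "dy": 42}
    - {"dx": 28, "dy": 42}
    - {"dx": 28, "dy": 42}
    - {"dx": 15, "dy": 25}
    - {"dx": 8, "dy": 15}
    - {}

```text
invalid input at $.deltas[0]: expected keys dx, dy, dz, rx, ry, rz, fingers
```

Call:
servo_tool:
  deltas:
    - {"dx": 10, "dy": 20, "dz": 12, "rx": 0, "ry": 0, "rz": 0, "fingers": -1}
    - {"dx": 26, "dy": 42, "dz": 10, "rx": 0, "ry": 0, "rz": 0, "fingers": -1}
    - {"dx": 26, "dy": 42, "dz": 10, "rx": 0, "ry": 0, "rz": 0, "fingers": -1}
    - {"dx": 26, "dy": 42, "dz": 10, "rx": 0, "ry": 0, "rz": 0, "fingers": -1}
    - {"dx": 26, "dy": 42, "dz": 10, "rx": 0, "ry": 0, "rz": 0, "fingers": -1}
    - {"dx": 26, "dy": 42, "dz": 10, "rx": 0, "ry": 0, "rz": 0, "fingers": -1}
    - {"dx": 26, "dy": 42, "dz": 10, "rx": 0, "ry": 0, "rz": 0, "fingers": -1}
    - {"dx": 26, "dy": 42, "dz": 4, "rx": 0, "ry": 0, "rz": 0, "fingers": -1}
  newtons: 40

```text
clock: 2.05
tcp_pos: [0.3624, -0.2355, 0.3807]
orientation: [0.001, 0.989, 0.15, 0.001]
wrist_force: [1.1, -0.3, 0.7]
finger_gap: 0.0854
```

Call:
servo_tool:
  deltas:
    - {"dx": 28, "dy": 42, "dz": 0, "rx": 0, "ry": 0, "rz": 0, "fingers": -1}
    - {"dx": 28, "dy": 42, "dz": 0, "rx": 0, "ry": 0, "rz": 0, "fingers": -1}
    - {"dx": 28, "dy": 42, "dz": 0, "rx": 0, "ry": 0, "rz": 0, "fingers": -1}
    - {"dx": 28, "dy": 42, "dz": 0, "rx": 0, "ry": 0, "rz": 0, "fingers": -1}
    - {"dx": 18, "dy": 30, "dz": 0, "rx": 0, "ry": 0, "rz": 0, "fingers": -1}
    - {"dx": 8, "dy": 10, "dz": 0, "rx": 0, "ry": 0, "rz": 0, "fingers": -1}
    - {"dx": 0, "dy": 0, "dz": 0, "rx": 0, "ry": 0, "rz": 0, "fingers": -1}

```text
clock: 2.75
tcp_pos: [0.4992, -0.0295, 0.3792]
orientation: [0.0, 0.988, 0.152, -0.0]
wrist_force: [-0.6, -0.6, 0.4]
finger_gap: 0.0852
```

```bash
python3 - <<'E'
from h import *
c=cam('wrist');save(c,'w1.png')
np.savez('w1.npz',E=c['E'],K=c['K'],k1=c['k1'])
for t in ['knob_grip','clamp','lid','jar']: print(t,find(t,'wrist'))
print(proj(c,[[.503,-.027,.212],[.503,-.027,.203],[.503,-.027,.18]]).round(1))
E
```

```text
knob_grip [(0.66, [246, 165, 307, 232], [275.7, 197.7], 3089)]
clamp [(0.6, [202, 126, 346, 229], [275.5, 191.3], 5754)]
lid [(0.76, [127, 112, 201, 187], [165.5, 149.9], 4490), (0.75, [39, 0, 117, 29], [78.8, 11.5], 1616), (0.57, [230, 129, 322, 213], [279.6, 158.2], 3376)]
jar [(0.89, [205, 114, 343, 233], [276.6, 178.7], 7414)]
[[275.3 206.4]
 [275.4 203.2]
 [275.6 195.8]]
```

View pics/w1.png

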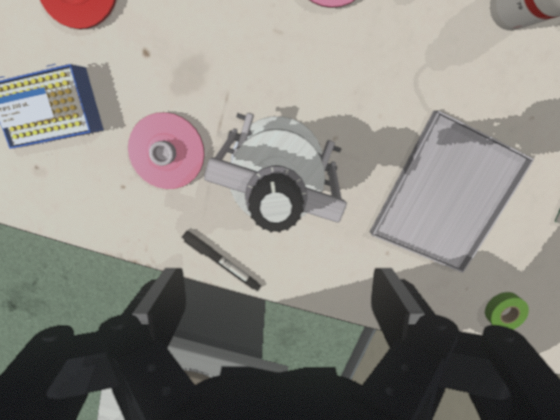

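```bash
python3 - <<'E'
from h import *
d=np.load('w1.npz');c={k:d[k] for k in d}
l,r=onz(c,209,170.5,.164),onz(c,342,210.5,.164);print(l,r,(l+r)/2,np.arctan2(*(-(r-l)[[0,1]]*[-1,1])),np.linalg.norm(l-r))
print('knobtop',onz(c,276,207,.212))
t=[onz(c,u,v,.016) for u,v in((436,110),(532,160),(463,269),(372,233))];print(np.round(t,3),np.mean(t,0))
E
```

```text
[0.50348903 0.03560114 0.164     ] [ 0.5039589  -0.09098236  0.164     ] [ 0.50372396 -0.02769061  0.164     ] 0.0037119020005986145 0.12658437881363893
knobtop [ 0.50273039 -0.02766569  0.212     ]
[[ 0.635 -0.204  0.016]
 [ 0.618 -0.363  0.016]
 [ 0.437 -0.345  0.016]
 [ 0.45  -0.188  0.016]] [ 0.53507453 -0.27467227  0.016     ]
```

Call:
servo_tool:
  deltas:
    - {"dx": 4, "dy": 2, "dz": -30, "rx": 0, "ry": 0, "rz": 0, "fingers": -1}
    - {"dx": 0, "dy": 0, "dz": -30, "rx": 0, "ry": 0, "rz": 0, "fingers": -1}
    - {"dx": 0, "dy": 0, "dz": -8, "rx": 0, "ry": 0, "rz": 0, "fingers": -1}
    - {"dx": 0, "dy": 0, "dz": 0, "rx": 0, "ry": 0, "rz": 0, "fingers": -1}

```text
clock: 3.4
tcp_pos: [0.5016, -0.0293, 0.3106]
orientation: [-0.0, 0.989, 0.15, -0.001]
wrist_force: [0.5, 0.3, -0.3]
finger_gap: 0.0853
```

```bash
python3 - <<'E'
from h import *
c=cam('wrist');save(c,'w2.png')
np.savez('w2.npz',E=c['E'],K=c['K'],k1=c['k1'])
print(find('knob_grip','wrist'))
print(proj(c,[[.503,-.027,.212],[.503,-.027,.203],[.503,-.027,.18]]).round(1))
d=cv2.imread('pics/w2.png')[60:360,150:410]; cv2.imwrite('pics/w2c.png',cv2.resize(d,None,fx=2,fy=2))
E
```

```text
[(0.83, [232, 188, 315, 278], [274.2, 231.0], 5792), (0.22, [514, 315, 559, 357], [540.8, 334.5], 1121)]
[[273.5 244.5]
 [273.7 238.5]
 [274.2 225.2]]
```

View pics/w2c.png

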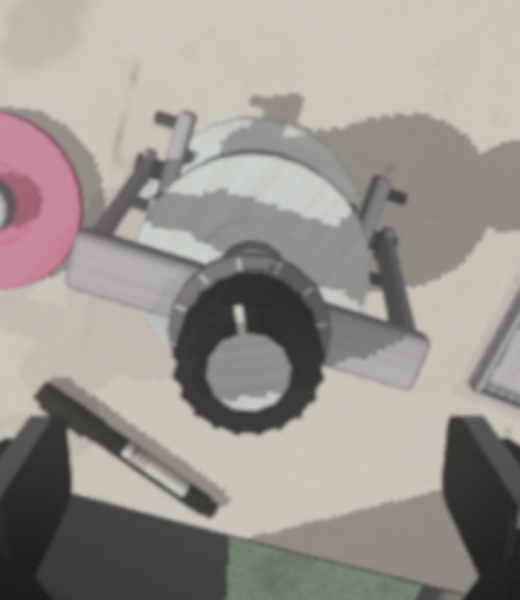

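Call:
servo_tool:
  deltas:
    - {"dx": 1, "dy": 2, "dz": -25, "rx": 0, "ry": 0, "rz": 0, "fingers": -1}
    - {"dx": 0, "dy": 0, "dz": -20, "rx": 0, "ry": 0, "rz": 0, "fingers": -1}
    - {"dx": 0, "dy": 0, "dz": -5, "rx": 0, "ry": 0, "rz": 0, "fingers": -0.3}
    - {"dx": 0, "dy": 0, "dz": 0, "rx": 0, "ry": 0, "rz": 0, "fingers": 1}
    - {"dx": 0, "dy": 0, "dz": 0, "rx": 0, "ry": 0, "rz": 0, "fingers": 1}
    - {"dx": 0, "dy": 0, "dz": 0, "rx": 0, "ry": 0, "rz": 0, "fingers": 1}
    - {"dx": 0, "dy": 0, "dz": 0, "rx": 0, "ry": 0, "rz": 0, "fingers": 1}
  newtons: 40

```text
clock: 4.2
tcp_pos: [0.5043, -0.0263, 0.2634]
orientation: [-0.0, 0.989, 0.15, 0.002]
wrist_force: [-1.0, 2.3, 5.9]
finger_gap: 0.0406
```

Call:
servo_tool:
  deltas:
    - {"dx": 0, "dy": 0, "dz": 0.4, "rx": 0, "ry": 0, "rz": 0.1, "fingers": 1}
    - {"dx": 0, "dy": 0, "dz": 0.4, "rx": 0, "ry": 0, "rz": 0.14, "fingers": 1}
    - {"dx": 0, "dy": 0, "dz": 0.4, "rx": 0, "ry": 0, "rz": 0.14, "fingers": 1}
    - {"dx": 0, "dy": 0, "dz": 0.4, "rx": 0, "ry": 0, "rz": 0.14, "fingers": 1}
    - {"dx": 0, "dy": 0, "dz": 0.4, "rx": 0, "ry": 0, "rz": 0.14, "fingers": 1}
    - {"dx": 0, "dy": 0, "dz": 0, "rx": 0, "ry": 0, "rz": 0, "fingers": 1}

```text
clock: 4.8
tcp_pos: [0.5041, -0.0259, 0.2653]
orientation: [0.0, 0.886, 0.464, 0.001]
wrist_force: [-3.2, 4.6, 6.5]
finger_gap: 0.0405
```

```bash
python3 - <<'E'
from h import *
print(env.get_state())
c=cam('wrist');save(c,'w3.png')
E
```

```text
{'clock': 4.8, 'joint_pos': array([-2.11387497e-01,  1.91670298e-01, -2.09741466e-01,  1.16710581e+00,
        1.71167435e-03,  1.96458177e+00]), 'qvel': array([-0.00069481,  0.00174516, -0.00174132, -0.00027361, -0.00064043,
        0.09182857]), 'tau': array([ -2.09799081, -37.28969336,  28.01030874,  -1.15667023,
        -1.0882454 ,  -0.76895345]), 'tcp_pos': array([ 0.50406077, -0.02594839,  0.26528745]), 'orientation': array([7.11726226e-05, 8.85691685e-01, 4.64271698e-01, 1.42322577e-03]), 'wrist_force': array([-3.22584452,  4.57181958,  6.5098579 ]), 'ft_torque': array([0.87184038, 0.3957189 , 0.04447175]), 'finger_gap': 0.040549577750997115}
```

View pics/w3.png

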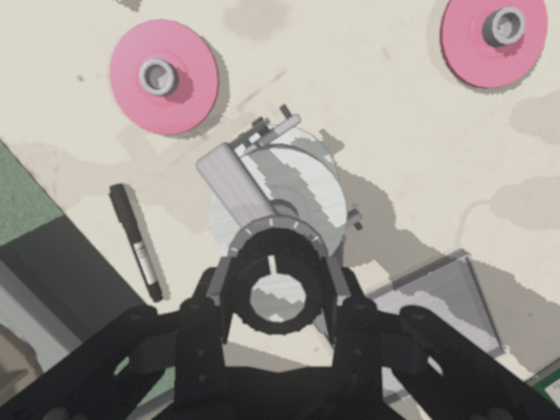

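Call:
servo_tool:
  deltas:
    - {"dx": 0, "dy": 0, "dz": 0.5, "rx": 0, "ry": 0, "rz": 0.14, "fingers": 1}
    - {"dx": 0, "dy": 0, "dz": 0.5, "rx": 0, "ry": 0, "rz": 0.14, "fingers": 1}
    - {"dx": 0, "dy": 0, "dz": 0.4, "rx": 0, "ry": 0, "rz": 0.14, "fingers": 1}
    - {"dx": 0, "dy": 0, "dz": 0.4, "rx": 0, "ry": 0, "rz": 0.14, "fingers": 1}
    - {"dx": 0, "dy": 0, "dz": 0.4, "rx": 0, "ry": 0, "rz": 0.14, "fingers": 1}
    - {"dx": 0, "dy": 0, "dz": 0.4, "rx": 0, "ry": 0, "rz": 0.14, "fingers": 1}
    - {"dx": 0, "dy": 0, "dz": 0.4, "rx": 0, "ry": 0, "rz": 0.14, "fingers": 1}
    - {"dx": 0, "dy": 0, "dz": 0.4, "rx": 0, "ry": 0, "rz": 0.14, "fingers": 1}

```text
clock: 5.65
tcp_pos: [0.5038, -0.0259, 0.2685]
orientation: [0.0, 0.503, 0.864, 0.001]
wrist_force: [-2.1, 3.6, 6.6]
finger_gap: 0.0406
```

Call:
servo_tool:
  deltas:
    - {"dx": 0, "dy": 0, "dz": 0.4, "rx": 0, "ry": 0, "rz": 0.14, "fingers": 1}
    - {"dx": 0, "dy": 0, "dz": 0.4, "rx": 0, "ry": 0, "rz": 0.14, "fingers": 1}
    - {"dx": 0, "dy": 0, "dz": 0.4, "rx": 0, "ry": 0, "rz": 0.14, "fingers": 1}
    - {"dx": 0, "dy": 0, "dz": 0.4, "rx": 0, "ry": 0, "rz": 0.14, "fingers": 1}
    - {"dx": 0, "dy": 0, "dz": 0.4, "rx": 0, "ry": 0, "rz": 0.14, "fingers": 1}
    - {"dx": 0, "dy": 0, "dz": 0.4, "rx": 0, "ry": 0, "rz": 0.14, "fingers": 1}
    - {"dx": 0, "dy": 0, "dz": 0.4, "rx": 0, "ry": 0, "rz": 0.14, "fingers": 1}
    - {"dx": 0, "dy": 0, "dz": 0.4, "rx": 0, "ry": 0, "rz": 0.14, "fingers": 1}

```text
clock: 6.45
tcp_pos: [0.5039, -0.0262, 0.2718]
orientation: [0.001, -0.033, 0.999, 0.0]
wrist_force: [-1.9, 2.9, 6.3]
finger_gap: 0.0406
```

Call:
servo_tool:
  deltas:
    - {"dx": 0, "dy": 0, "dz": 0.4, "rx": 0, "ry": 0, "rz": 0.14, "fingers": 1}
    - {"dx": 0, "dy": 0, "dz": 0.4, "rx": 0, "ry": 0, "rz": 0.14, "fingers": 1}
    - {"dx": 0, "dy": 0, "dz": 0.4, "rx": 0, "ry": 0, "rz": 0.14, "fingers": 1}
    - {"dx": 0, "dy": 0, "dz": 0.4, "rx": 0, "ry": 0, "rz": 0.14, "fingers": 1}
    - {"dx": 0, "dy": 0, "dz": 0.4, "rx": 0, "ry": 0, "rz": 0.14, "fingers": 1}
    - {"dx": 0, "dy": 0, "dz": 0.4, "rx": 0, "ry": 0, "rz": 0.14, "fingers": 1}
    - {"dx": 0, "dy": 0, "dz": 0.4, "rx": 0, "ry": 0, "rz": 0.14, "fingers": 1}
    - {"dx": 0, "dy": 0, "dz": 0.4, "rx": 0, "ry": 0, "rz": 0.14, "fingers": 1}

```text
clock: 7.25
tcp_pos: [0.5033, -0.0266, 0.2749]
orientation: [0.0, -0.559, 0.829, -0.0]
wrist_force: [-2.7, 0.6, 5.7]
finger_gap: 0.0405
```

Call:
servo_tool:
  deltas:
    - {"dx": 0, "dy": 0, "dz": 0.4, "rx": 0, "ry": 0, "rz": 0.14, "fingers": 1}
    - {"dx": 0, "dy": 0, "dz": 0.4, "rx": 0, "ry": 0, "rz": 0.14, "fingers": 1}
    - {"dx": 0, "dy": 0, "dz": 0.4, "rx": 0, "ry": 0, "rz": 0.14, "fingers": 1}
    - {"dx": 0, "dy": 0, "dz": 0.4, "rx": 0, "ry": 0, "rz": 0.14, "fingers": 1}
    - {"dx": 0, "dy": 0, "dz": 0.4, "rx": 0, "ry": 0, "rz": 0.14, "fingers": 1}
    - {"dx": 0, "dy": 0, "dz": 0.4, "rx": 0, "ry": 0, "rz": 0.14, "fingers": 1}
    - {"dx": 0, "dy": 0, "dz": 0.4, "rx": 0, "ry": 0, "rz": 0.14, "fingers": 1}
    - {"dx": 0, "dy": 0, "dz": 0, "rx": 0, "ry": 0, "rz": 0, "fingers": 1}

```text
clock: 8.05
tcp_pos: [0.5038, -0.0268, 0.2777]
orientation: [0.0, 0.883, -0.47, 0.001]
wrist_force: [-2.6, 2.1, 6.8]
finger_gap: 0.0406
```

```bash
python3 - <<'E'
from h import *
print(env.get_state())
E
```

```text
{'clock': 8.05, 'joint_pos': array([-2.12071504e-01,  1.85818436e-01, -1.85945498e-01,  1.19727072e+00,
       -5.36800476e-04, -2.37542807e+00]), 'qvel': array([-0.00012021, -0.00054669, -0.0004832 , -0.00180879,  0.00088043,
        0.09015183]), 'tau': array([-5.47734182e-01, -3.76646376e+01,  2.84536171e+01, -1.15699030e+00,
       -9.89905209e-03, -7.62681887e-01]), 'tcp_pos': array([ 0.50381785, -0.02676819,  0.27772194]), 'orientation': array([ 1.72429374e-05,  8.82747100e-01, -4.69847538e-01,  9.20658026e-04]), 'wrist_force': array([-2.64926853,  2.11530749,  6.80706155]), 'ft_torque': array([0.09295267, 0.59294762, 0.02924234]), 'finger_gap': 0.04058744267445451}
```

Call:
servo_tool:
  deltas:
    - {"dx": 0, "dy": 0, "dz": 0, "rx": 0, "ry": 0, "rz": 0, "fingers": -1}
    - {"dx": 0, "dy": 0, "dz": 0, "rx": 0, "ry": 0, "rz": 0, "fingers": -1}
    - {"dx": 0, "dy": 0, "dz": 0, "rx": 0, "ry": 0, "rz": 0, "fingers": -1}
    - {"dx": 0, "dy": 0, "dz": 10, "rx": 0, "ry": 0, "rz": 0, "fingers": -1}
    - {"dx": 0, "dy": 0, "dz": 25, "rx": 0, "ry": 0, "rz": 0, "fingers": -1}
    - {"dx": 0, "dy": 0, "dz": 25, "rx": 0, "ry": 0, "rz": -0.1, "fingers": -1}
    - {"dx": 0, "dy": 0, "dz": 0, "rx": 0, "ry": 0, "rz": -0.14, "fingers": -1}

```text
clock: 8.75
tcp_pos: [0.505, -0.0269, 0.3402]
orientation: [-0.001, 0.818, -0.575, 0.003]
wrist_force: [0.2, -0.2, -0.1]
finger_gap: 0.0856
```

Call:
servo_tool:
  deltas:
    - {"dx": -10, "dy": 0, "dz": 0, "rx": 0, "ry": 0, "rz": -0.14, "fingers": 1}
    - {"dx": -10, "dy": 0, "dz": 0, "rx": 0, "ry": 0, "rz": -0.14, "fingers": 1}
    - {"dx": -10, "dy": 0, "dz": 0, "rx": 0, "ry": 0, "rz": -0.14, "fingers": 1}
    - {"dx": -10, "dy": 0, "dz": 0, "rx": 0, "ry": 0, "rz": -0.14, "fingers": 1}
    - {"dx": -10, "dy": 0, "dz": 0, "rx": 0, "ry": 0, "rz": -0.14, "fingers": 1}
    - {"dx": -10, "dy": 0, "dz": 0, "rx": 0, "ry": 0, "rz": -0.14, "fingers": 1}
    - {"dx": -4, "dy": 0, "dz": 0, "rx": 0, "ry": 0, "rz": -0.14, "fingers": 1}
    - {"dx": 0, "dy": 0, "dz": 0, "rx": 0, "ry": 0, "rz": -0.14, "fingers": 1}

```text
clock: 9.55
tcp_pos: [0.4391, -0.0266, 0.3369]
orientation: [0.0, -0.387, 0.922, -0.0]
wrist_force: [-0.2, -0.3, -0.4]
finger_gap: 0.0004
```

Call:
servo_tool:
  deltas:
    - {"dx": 0, "dy": 0, "dz": 0, "rx": 0, "ry": 0, "rz": -0.14, "fingers": 1}
    - {"dx": 0, "dy": 0, "dz": 0, "rx": 0, "ry": 0, "rz": -0.14, "fingers": 1}
    - {"dx": 0, "dy": 0, "dz": 0, "rx": 0, "ry": 0, "rz": -0.14, "fingers": 1}
    - {"dx": 0, "dy": 0, "dz": 0, "rx": 0, "ry": 0, "rz": -0.14, "fingers": 1}
    - {"dx": 0, "dy": 0, "dz": 0, "rx": 0, "ry": 0, "rz": -0.14, "fingers": 1}
    - {"dx": 0, "dy": 0, "dz": 0, "rx": 0, "ry": 0, "rz": -0.08, "fingers": 1}
    - {"dx": 0, "dy": 0, "dz": 0, "rx": 0, "ry": 0, "rz": 0, "fingers": 1}

```text
clock: 10.25
tcp_pos: [0.4397, -0.0267, 0.3367]
orientation: [0.0, -0.01, 1.0, -0.0]
wrist_force: [0.5, -0.7, 0.1]
finger_gap: -0.0001
```

```bash
python3 - <<'E'
from h import *
s=env.get_state();print(s['tcp_pos'],s['orientation'],s['wrist_force'],s['joint_pos'][5])
c=cam('wrist');save(c,'w4.png');np.savez('w4.npz',E=c['E'],K=c['K'],k1=c['k1'])
print(proj(c,[[.503,-.027,.214],[.503,-.027,.228],[.503,-.027,.2315]]).round(1))
E
```

```text
[ 0.43974568 -0.02668547  0.3367251 ] [ 3.55138056e-04 -9.99816893e-03  9.99949952e-01 -6.57766029e-05] [ 0.45514907 -0.67174382  0.11675177] -0.2632351473804276
[[277.7 318.7]
 [277.7 331.6]
 [277.7 335.1]]
```

View pics/w4.png

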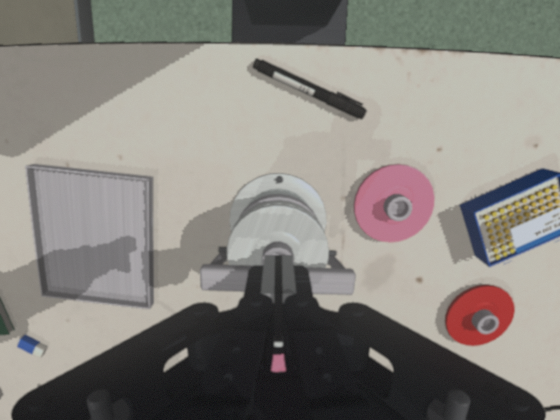

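Call:
servo_tool:
  deltas:
    - {"dx": 0, "dy": 0, "dz": -40, "rx": 0, "ry": 0, "rz": 0, "fingers": 1}
    - {"dx": 0, "dy": 0, "dz": -37, "rx": 0, "ry": 0, "rz": 0, "fingers": 1}
    - {"dx": 5, "dy": 0, "dz": 0, "rx": 0, "ry": 0, "rz": 0, "fingers": 1}
    - {"dx": 10, "dy": 0, "dz": 0, "rx": 0, "ry": 0, "rz": 0, "fingers": 1}
    - {"dx": 8, "dy": 0, "dz": 0, "rx": 0, "ry": 0, "rz": 0, "fingers": 1}
    - {"dx": 8, "dy": 0, "dz": 0, "rx": 0, "ry": 0, "rz": 0, "fingers": 1}
    - {"dx": 8, "dy": 0, "dz": 0, "rx": 0, "ry": 0, "rz": 0, "fingers": 1}

```text
clock: 11.0
tcp_pos: [0.4802, -0.0268, 0.2605]
orientation: [0.001, -0.01, 1.0, -0.0]
wrist_force: [-0.4, 0.3, 0.3]
finger_gap: 0.0002
```

Call:
servo_tool:
  deltas:
    - {"dx": 10, "dy": 0, "dz": 0, "rx": 0, "ry": 0, "rz": 0, "fingers": 1}
    - {"dx": 10, "dy": 0, "dz": 0, "rx": 0, "ry": 0, "rz": 0, "fingers": 1}
    - {"dx": 10, "dy": 0, "dz": 0, "rx": 0, "ry": 0, "rz": 0, "fingers": 1}

```text
clock: 11.3
tcp_pos: [0.5097, -0.0266, 0.2592]
orientation: [0.0, -0.01, 1.0, 0.0]
wrist_force: [0.2, 0.7, 0.9]
finger_gap: -0.0001
```

Call:
servo_tool:
  deltas:
    - {"dx": 12, "dy": 0, "dz": 0, "rx": 0, "ry": 0, "rz": 0, "fingers": 1}
    - {"dx": 12, "dy": 0, "dz": 0, "rx": 0, "ry": 0, "rz": 0, "fingers": 1}
    - {"dx": 12, "dy": 0, "dz": 0, "rx": 0, "ry": 0, "rz": 0, "fingers": 1}
    - {"dx": 10, "dy": 0, "dz": 0, "rx": 0, "ry": 0, "rz": 0, "fingers": 1}
    - {"dx": 0, "dy": 0, "dz": 0, "rx": 0, "ry": 0, "rz": 0, "fingers": 1}
    - {"dx": -30, "dy": 0, "dz": 20, "rx": 0, "ry": 0, "rz": 0, "fingers": 1}
    - {"dx": -40, "dy": 0, "dz": 40, "rx": 0, "ry": 0, "rz": 0, "fingers": 1}
    - {"dx": -20, "dy": 0, "dz": 10, "rx": 0, "ry": 0, "rz": 0, "fingers": -1}

```text
clock: 12.1
tcp_pos: [0.4679, -0.0265, 0.3271]
orientation: [0.001, -0.01, 1.0, -0.0]
wrist_force: [0.9, -0.4, 1.3]
finger_gap: 0.0133
```

Call:
servo_tool:
  deltas:
    - {"dx": 0, "dy": 0, "dz": 0, "rx": 0, "ry": 0, "rz": 0, "fingers": -1}
    - {"dx": 0, "dy": 0, "dz": 0, "rx": 0, "ry": 0, "rz": 0, "fingers": -1}
    - {"dx": 0, "dy": 0, "dz": 0, "rx": 0, "ry": 0, "rz": 0, "fingers": -1}

```text
clock: 12.4
tcp_pos: [0.4697, -0.0267, 0.3236]
orientation: [-0.0, -0.01, 1.0, 0.0]
wrist_force: [-1.4, -0.3, 0.3]
finger_gap: 0.058
```

```bash
python3 - <<'E'
from h import *
s=env.get_state();print(s['tcp_pos'],s['orientation'],s['wrist_force'],s['joint_pos'][5])
c=cam('wrist');save(c,'w5.png');np.savez('w5.npz',E=c['E'],K=c['K'],k1=c['k1'])
print(find('lid_boss','wrist'),proj(c,[[.503,-.027,.126]]))
b=cam('scene');t=cam('top');np.savez('sc.npz',E=b['E'],K=b['K'],k1=b['k1'])
p=cv2.resize(b['img'][180:260,250:350,::-1],(400,320));q=cv2.resize(t['img'][170:260,230:330,::-1],(400,360))
o=np.zeros((420,960,3),np.uint8);o[:,:560]=c['img'][:,:,::-1];o[:,560:]=np.vstack([p[60:270],q[75:285]])
cv2.imwrite('pics/w5c.png',cv2.resize(o,(800,350)))
E
```

```text
[ 0.46969887 -0.02667624  0.3235787 ] [-3.13032774e-04 -1.00747076e-02  9.99949187e-01  1.57888610e-04] [-1.43949766 -0.29891473  0.32437334] -0.24783972626364484
[(0.92, [221, 181, 330, 279], [277.8, 228.3], 8777), (0.9, [358, 141, 445, 224], [400.1, 182.4], 5696), (0.81, [245, 335, 315, 370], [298.4, 355.5], 501)] [[278.20870911 239.0083923 ]]
```

View pics/w5c.png

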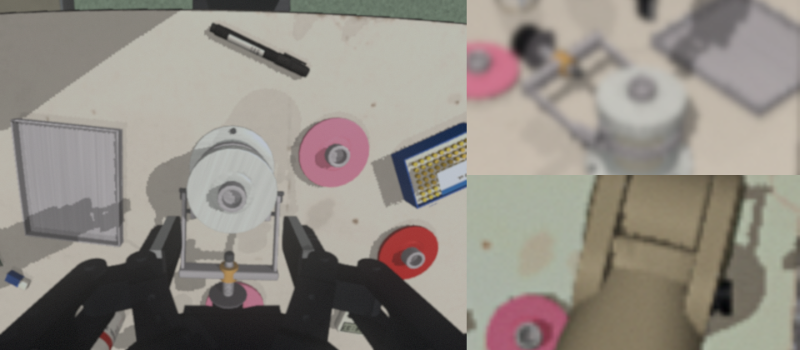

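```bash
python3 - <<'E'
from h import *
d=np.load('w5.npz');c={k:d[k] for k in d};d=np.load('sc.npz');b={k:d[k] for k in d}
print(onz(c,278.5,236.4,.126),tri(ray(c,278.5,236.4),ray(b,302.6,221.7)))
E
```

```text
[ 0.50049448 -0.0267888   0.126     ] [ 0.50367728 -0.02719546  0.11376694]
```

Call:
servo_tool:
  deltas:
    - {"dx": 15, "dy": 0, "dz": -20, "rx": 0, "ry": 0, "rz": 0, "fingers": -1}
    - {"dx": 15, "dy": 0, "dz": -30, "rx": 0, "ry": 0, "rz": 0, "fingers": -1}
    - {"dx": 2, "dy": 0, "dz": -30, "rx": 0, "ry": 0, "rz": 0, "fingers": -1}
    - {"dx": 0, "dy": 0, "dz": 0, "rx": 0, "ry": 0, "rz": 0, "fingers": -1}

```text
clock: 13.0
tcp_pos: [0.4994, -0.0261, 0.24]
orientation: [-0.004, -0.01, 1.0, 0.001]
wrist_force: [-0.1, -0.1, -0.9]
finger_gap: 0.0856
```

```bash
python3 - <<'E'
from h import *
s=env.get_state();print(s['tcp_pos'],s['orientation'],s['finger_gap'])
c=cam('wrist');save(c,'w6.png');np.savez('w6.npz',E=c['E'],K=c['K'],k1=c['k1'])
print(proj(c,[[.501,-.027,.126],[.503,-.027,.126]]))
E
```

```text
[ 0.49941739 -0.02613332  0.23998076] [-4.17097152e-03 -1.01946010e-02  9.99938835e-01  9.99343083e-04] 0.08562652736412014
[[278.22958392 244.18536753]
 [278.16677479 247.17789651]]
```

View pics/w6.png

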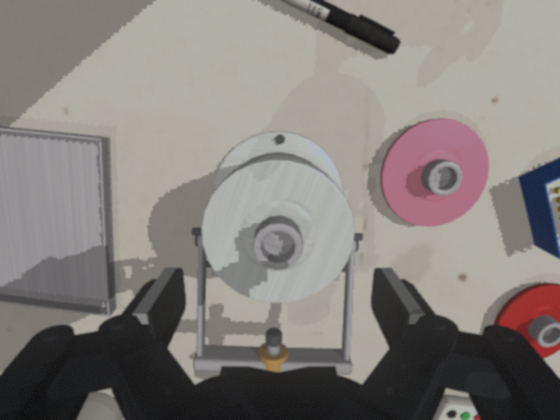

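Call:
servo_tool:
  deltas:
    - {"dx": 1, "dy": -1, "dz": -25, "rx": 0, "ry": 0, "rz": 0, "fingers": -1}
    - {"dx": 0, "dy": 0, "dz": -20, "rx": 0, "ry": 0, "rz": 0, "fingers": -1}
    - {"dx": 0, "dy": 0, "dz": -8, "rx": 0, "ry": 0, "rz": 0, "fingers": -0.2}
    - {"dx": 0, "dy": 0, "dz": 0, "rx": 0, "ry": 0, "rz": 0, "fingers": 1}
    - {"dx": 0, "dy": 0, "dz": 0, "rx": 0, "ry": 0, "rz": 0, "fingers": 1}
    - {"dx": 0, "dy": 0, "dz": 0, "rx": 0, "ry": 0, "rz": 0, "fingers": 1}
    - {"dx": 0, "dy": 0, "dz": 0, "rx": 0, "ry": 0, "rz": 0, "fingers": 1}
  newtons: 50

```text
clock: 13.75
tcp_pos: [0.5031, -0.0277, 0.1935]
orientation: [0.001, -0.01, 1.0, -0.0]
wrist_force: [-1.8, 0.0, 5.6]
finger_gap: 0.0287
```

```bash
python3 - <<'E'
from h import *
c=cam('wrist');cv2.imwrite('pics/w7.png',cv2.resize(c['img'][150:400,130:430,::-1],None,fx=2.3,fy=2.3))
E
```

```text
(no output)
```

View pics/w7.png

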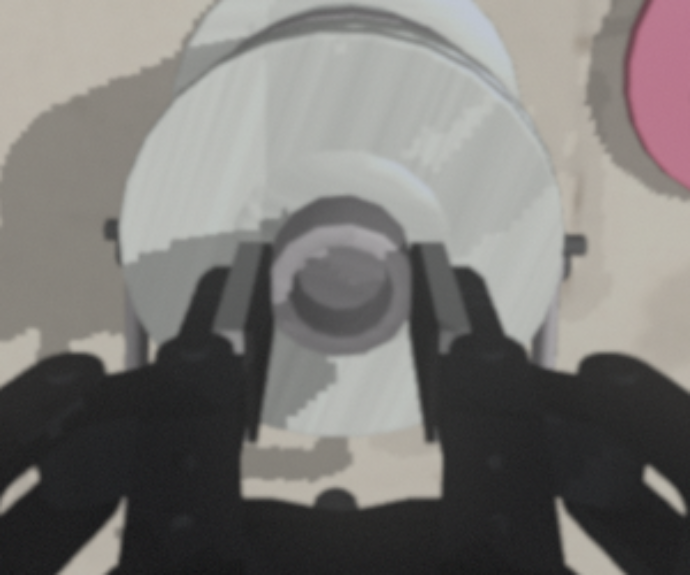

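Call:
servo_tool:
  deltas:
    - {"dx": 0, "dy": 0, "dz": 0, "rx": 0, "ry": 0, "rz": 0, "fingers": 0}
    - {"dx": 0, "dy": 0, "dz": 0, "rx": 0, "ry": 0, "rz": 0, "fingers": 0}
    - {"dx": 0, "dy": 0, "dz": 0, "rx": 0, "ry": 0, "rz": 0, "fingers": 0}

```text
clock: 14.1
tcp_pos: [0.5024, -0.0277, 0.1917]
orientation: [0.0, -0.01, 1.0, -0.0]
wrist_force: [-0.3, -0.6, -0.8]
finger_gap: 0.0429
```

Call:
servo_tool:
  deltas:
    - {"dx": 0, "dy": 0, "dz": -5, "rx": 0, "ry": 0, "rz": 0, "fingers": 0}
    - {"dx": 0, "dy": 0, "dz": 0, "rx": 0, "ry": 0, "rz": 0, "fingers": 0}

```text
clock: 14.3
tcp_pos: [0.5018, -0.0276, 0.1856]
orientation: [-0.001, -0.01, 1.0, 0.0]
wrist_force: [-0.2, 0.6, -0.3]
finger_gap: 0.0429
```

Call:
servo_tool:
  deltas:
    - {"dx": 0, "dy": 0, "dz": 0, "rx": 0, "ry": 0, "rz": 0, "fingers": 1}
    - {"dx": 0, "dy": 0, "dz": 0, "rx": 0, "ry": 0, "rz": 0, "fingers": 1}
    - {"dx": 0, "dy": 0, "dz": 0, "rx": 0, "ry": 0, "rz": 0, "fingers": 1}

```text
clock: 14.6
tcp_pos: [0.5021, -0.0276, 0.1863]
orientation: [-0.0, -0.01, 1.0, 0.0]
wrist_force: [-0.9, -0.8, 0.9]
finger_gap: 0.0301
```

Call:
servo_tool:
  deltas:
    - {"dx": 0, "dy": 0, "dz": 3, "rx": 0, "ry": 0, "rz": 0, "fingers": 1}
    - {"dx": 0, "dy": 0, "dz": 5, "rx": 0, "ry": 0, "rz": 0, "fingers": 1}
    - {"dx": 0, "dy": 0, "dz": 10, "rx": 0, "ry": 0, "rz": 0, "fingers": 1}
    - {"dx": 0, "dy": 0, "dz": 15, "rx": 0, "ry": 0, "rz": 0, "fingers": 1}
    - {"dx": 0, "dy": 0, "dz": 15, "rx": 0, "ry": 0, "rz": 0, "fingers": 1}
    - {"dx": 0, "dy": 0, "dz": 0, "rx": 0, "ry": 0, "rz": 0, "fingers": 1}

```text
clock: 15.2
tcp_pos: [0.5037, -0.0279, 0.2371]
orientation: [0.002, -0.01, 1.0, -0.0]
wrist_force: [0.2, -0.4, -0.6]
finger_gap: 0.0299
```

Call:
servo_tool:
  deltas:
    - {"dx": 2, "dy": -15, "dz": 0, "rx": 0, "ry": 0, "rz": 0, "fingers": 1}
    - {"dx": 4, "dy": -30, "dz": 0, "rx": 0, "ry": 0, "rz": 0, "fingers": 1}
    - {"dx": 4, "dy": -35, "dz": 0, "rx": 0, "ry": 0, "rz": 0, "fingers": 1}
    - {"dx": 4, "dy": -35, "dz": 0, "rx": 0, "ry": 0, "rz": 0, "fingers": 1}
    - {"dx": 4, "dy": -35, "dz": 0, "rx": 0, "ry": 0, "rz": 0, "fingers": 1}
    - {"dx": 4, "dy": -35, "dz": 0, "rx": 0, "ry": 0, "rz": 0, "fingers": 1}
    - {"dx": 5, "dy": -35, "dz": 0, "rx": 0, "ry": 0, "rz": 0, "fingers": 1}
    - {"dx": 4, "dy": -29, "dz": 0, "rx": 0, "ry": 0, "rz": 0, "fingers": 1}

```text
clock: 16.0
tcp_pos: [0.5328, -0.2794, 0.2333]
orientation: [-0.0, -0.009, 1.0, 0.0]
wrist_force: [0.5, 1.3, -2.3]
finger_gap: 0.0303
```

Call:
servo_tool:
  deltas:
    - {"dx": 0, "dy": 0, "dz": 0, "rx": 0, "ry": 0, "rz": 0, "fingers": 1}
    - {"dx": 0, "dy": 0, "dz": 0, "rx": 0, "ry": 0, "rz": 0, "fingers": 1}

```text
clock: 16.2
tcp_pos: [0.5325, -0.2777, 0.2331]
orientation: [-0.001, -0.009, 1.0, 0.001]
wrist_force: [-0.5, 0.7, -1.9]
finger_gap: 0.0304
```

```bash
python3 - <<'E'
from h import *
s=env.get_state();print(s['tcp_pos'],s['orientation'],s['finger_gap'],s['wrist_force'])
c=cam('wrist');save(c,'w8.png');np.savez('w8.npz',E=c['E'],K=c['K'],k1=c['k1'])
E
```

```text
[ 0.53250905 -0.27766492  0.23313587] [-8.28448456e-04 -9.13560950e-03  9.99957671e-01  7.15178820e-04] 0.030432518565786888 [-0.47768015  0.7236751  -1.91136495]
```

View pics/w8.png

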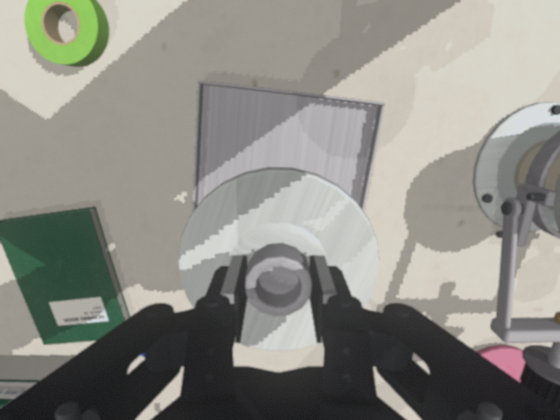

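Call:
servo_tool:
  deltas:
    - {"dx": 0, "dy": 0, "dz": -15, "rx": 0, "ry": 0, "rz": 0, "fingers": 1}
    - {"dx": 0, "dy": 0, "dz": -30, "rx": 0, "ry": 0, "rz": 0, "fingers": 1}
    - {"dx": 0, "dy": 0, "dz": -35, "rx": 0, "ry": 0, "rz": 0, "fingers": 1}
    - {"dx": 0, "dy": 0, "dz": -30, "rx": 0, "ry": 0, "rz": 0, "fingers": 1}
    - {"dx": 0, "dy": 0, "dz": -15, "rx": 0, "ry": 0, "rz": 0, "fingers": 1}
    - {"dx": 0, "dy": 0, "dz": -6, "rx": 0, "ry": 0, "rz": 0, "fingers": 1}
    - {"dx": 0, "dy": 0, "dz": 0, "rx": 0, "ry": 0, "rz": 0, "fingers": 1}

```text
clock: 16.95
tcp_pos: [0.5328, -0.2754, 0.1027]
orientation: [-0.001, -0.011, 1.0, 0.001]
wrist_force: [1.0, -0.4, -1.4]
finger_gap: 0.0303
```

Call:
servo_tool:
  deltas:
    - {"dx": 0, "dy": 0, "dz": -2, "rx": 0, "ry": 0, "rz": 0, "fingers": 1}
    - {"dx": 0, "dy": 0, "dz": -2, "rx": 0, "ry": 0, "rz": 0, "fingers": 1}
    - {"dx": 0, "dy": 0, "dz": 0, "rx": 0, "ry": 0, "rz": 0, "fingers": 1}

```text
clock: 17.25
tcp_pos: [0.5337, -0.2768, 0.1002]
orientation: [0.001, -0.01, 1.0, -0.0]
wrist_force: [-0.3, -0.5, -2.4]
finger_gap: 0.03
```

Call:
servo_tool:
  deltas:
    - {"dx": 0, "dy": 0, "dz": -2, "rx": 0, "ry": 0, "rz": 0, "fingers": 1}
    - {"dx": 0, "dy": 0, "dz": -2, "rx": 0, "ry": 0, "rz": 0, "fingers": 1}
    - {"dx": 0, "dy": 0, "dz": 0, "rx": 0, "ry": 0, "rz": 0, "fingers": 1}

```text
clock: 17.55
tcp_pos: [0.5331, -0.2766, 0.0952]
orientation: [-0.0, -0.01, 1.0, 0.0]
wrist_force: [-0.7, -0.4, -1.3]
finger_gap: 0.0304
```

Call:
servo_tool:
  deltas:
    - {"dx": 0, "dy": 0, "dz": -1, "rx": 0, "ry": 0, "rz": 0, "fingers": 1}
    - {"dx": 0, "dy": 0, "dz": -1, "rx": 0, "ry": 0, "rz": 0, "fingers": 1}
    - {"dx": 0, "dy": 0, "dz": 0, "rx": 0, "ry": 0, "rz": 0, "fingers": 1}

```text
clock: 17.85
tcp_pos: [0.5332, -0.2766, 0.0948]
orientation: [0.0, -0.01, 1.0, -0.0]
wrist_force: [-2.7, 3.1, 7.7]
finger_gap: 0.03
```

Touched down (7.7 N). Release and rise.

Call:
servo_tool:
  deltas:
    - {"dx": 0, "dy": 0, "dz": 0.5, "rx": 0, "ry": 0, "rz": 0, "fingers": -0.3}
    - {"dx": 0, "dy": 0, "dz": 0, "rx": 0, "ry": 0, "rz": 0, "fingers": -0.3}
    - {"dx": 0, "dy": 0, "dz": 0, "rx": 0, "ry": 0, "rz": 0, "fingers": -0.5}
    - {"dx": 0, "dy": 0, "dz": 15, "rx": 0, "ry": 0, "rz": 0, "fingers": -0.5}
    - {"dx": 0, "dy": 0, "dz": 35, "rx": 0, "ry": 0, "rz": 0, "fingers": -0.5}
    - {"dx": 0, "dy": 0, "dz": 45, "rx": 0, "ry": 0, "rz": 0, "fingers": -0.5}
    - {"dx": 0, "dy": 0, "dz": 45, "rx": 0, "ry": 0, "rz": 0, "fingers": -1}
    - {"dx": 0, "dy": 0, "dz": 30, "rx": 0, "ry": 0, "rz": 0, "fingers": -1}

```text
clock: 18.65
tcp_pos: [0.5339, -0.2771, 0.2673]
orientation: [0.001, -0.01, 1.0, -0.001]
wrist_force: [1.3, -1.0, 0.2]
finger_gap: 0.0853
```

Call:
servo_tool:
  deltas:
    - {"dx": -20, "dy": 0, "dz": 30, "rx": 0, "ry": 0, "rz": 0, "fingers": -1}
    - {"dx": -30, "dy": 0, "dz": 20, "rx": 0, "ry": 0, "rz": 0, "fingers": -1}
    - {"dx": 0, "dy": 0, "dz": 0, "rx": 0, "ry": 0, "rz": 0, "fingers": -1}

```text
clock: 18.95
tcp_pos: [0.482, -0.2771, 0.3176]
orientation: [0.002, -0.009, 1.0, -0.002]
wrist_force: [0.5, -0.1, 0.4]
finger_gap: 0.0853
```

```bash
python3 - <<'E'
from h import *
c=cam('wrist');b=cam('scene');save(c,'w9.png')
o=np.zeros((420,960,3),np.uint8);o[:,:560]=c['img'][:,:,::-1];o[:,560:]=cv2.resize(b['img'][160:300,230:363,::-1],(400,420))
cv2.imwrite('pics/w9c.png',cv2.resize(o,(800,350)))
s=env.get_state();print(s['tcp_pos'],s['wrist_force'])
E
```

```text
[ 0.48331069 -0.27689307  0.31437986] [-0.38937999 -0.72476203 -0.38433408]
```

View pics/w9c.png

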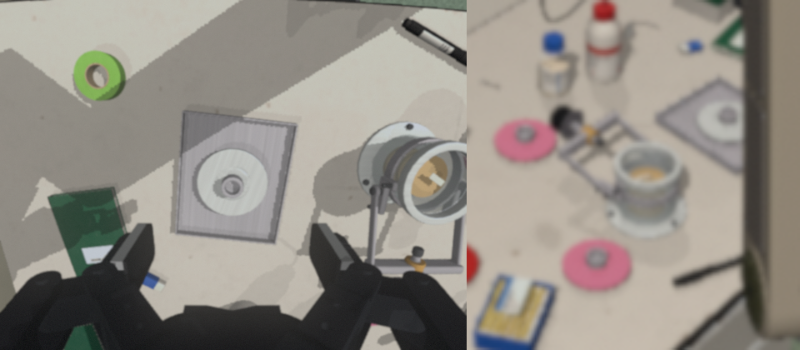

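The lid lies flat in the middle of the tray (about px (232,182) in the composite picture). The clamp lies back, the jar is open and the bystanders have not moved.

```bash
python3 -c "
from workcell import job; print(job.hand_in())"
```

```text
the job is handed in; nothing more can be done
None
```

The culture jar is open, the metal lid lies in the steel tray, and I handed the job in at about 19 s on the robot's clock (limit 69 s).

- **Knob:** I turned it about 5.0 rad anticlockwise in one grip, raising the hand about 14 mm with it. That puts the foot clear of its 12 mm socket.
- **Clamp:** I pushed it back with closed fingers, with no noticeable force, and it fell onto its back stop by itself.
- **Lid:** I lifted it by its boss and set it down near the tray's centre. The force at touchdown was about 8 N, the largest reading I saw.

**Last checks:** The last wrist and scene pictures show the lid flat and right way up in the tray, the clamp lying back and the jar open. The things round about look unmoved, and the gripper is clear of everything.

**Not confirmed or off:**
- I did not see the foot leave the socket, because the fingers hid it. I judged it from the turn, the matching rise and the force-free swing.
- My first grip on the boss sat about 6 mm too high, so I opened and took it again lower before lifting.
- A rough two-camera height for the boss top came out about 12 mm below the stated value, so I used the stated height. The grip and touchdown heights agreed with it.

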